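# Free the hidden catches and drop the bin's flap

## Task

Open the storage bin: swing its front flap all the way down and leave it lying open. Two push-push catches on the lid can each hold the flap; their rubber caps look the same whether the bolt is down (locked) or up (free), and at least one is locked, so find out by feel which to click up. Do not wrench the flap against a locked catch, and leave the bowl, stove and cups where they are.

Things in the scene. Friction and masses are not known exactly. Their poses are not given: they have to be found in the camera images.
- bin: Grey lidded bin with a green lid, fixed, 320 mm wide (its y), 220 mm deep (its x), 190 mm high to the lid's top. Origin: centre of its underside. Its x axis points from the front (flap side, 110 mm from the origin) to the back. The two catches stand on the lid 40 mm behind the front face, 90 mm to either side of the middle. The compartment is empty.
- flap: White front flap, 298 mm wide, 132 mm high, 8 mm thick. Origin on its hinge line, which runs along the bin's y at the foot of the flap; its z axis points up the flap when shut. The bolts of the catches drop behind a lip on its inner top edge when down.
- flap_hinge (a joint): Angle of the flap: 0 shut and upright, 1.55 fully down (level, towards the robot). Slight friction holds it shut; once past about 0.4 it falls open slowly by itself if nothing is in its way. A locked catch stops it at about 0.02.
- handle (a point): Middle of the flap's dark steel handle: a round bar 10 mm thick and 130 mm long along the flap's y, its centre line 38 mm out from the flap's front face (33 mm clear behind the bar), 105 mm above the hinge line when shut, so 35 mm below the lid's top. Only the two end brackets join it to the flap; it is open from above.
- hinge_line (a point): Middle of the flap's hinge line (fixed), 50 mm above the table, 4 mm behind the bin's front face.
- catch_a_button (a point): Middle of the top of the black rubber cap of catch_a: 32 mm across, 24 mm above the lid. It always springs back to this same height and hides the bolt. It moves straight down 15.5 mm to its stop. Pressed lightly (0.4 to 1 N) it gives until it meets the bolt's head, where the resistance jumps to 4 to 6 N: after about 2 mm if the bolt is up (free), 8 mm if it is down (locked).
- catch_b_button (a point): Middle of the top of the black rubber cap of catch_b: 32 mm across, 24 mm above the lid. It always springs back to this same height and hides the bolt. It moves straight down 15.5 mm to its stop. Pressed lightly (0.4 to 1 N) it gives until it meets the bolt's head, where the resistance jumps to 4 to 6 N: after about 2 mm if the bolt is up (free), 8 mm if it is down (locked).
- catch_a: First of two identical catches (they may lie either way round), fixed on the lid: black collar 48 mm across, 6 mm high; origin on the button's axis on the lid's top. One click, a press right to the cap's stop (15 to 16 mm down, about 8 N before the stop) and a release, changes its bolt from down to up or from up to down. Pressing under 11 mm and releasing changes nothing.
- catch_b: Second catch, the same in all respects.
- bowl: White ceramic bowl, 140 mm across, 60 mm high, bystander beside the bin. Origin: centre of its underside.
- stove: Blue gas canister stove, 94 mm across, 114 mm high, bystander. Origin: centre of its underside.
- cup_big: Outer titanium cup, 88 mm across, 75 mm high, bystander. Origin: centre of its underside.
- cup_small: Inner titanium cup, 72 mm across, 85 mm high, nested in the outer one, bystander. Origin: centre of its underside.

How it is judged:
By the outcome, as a careful person would: the job done as asked, in the order asked, and still so for the second after the job is handed in, with the robot touching nothing.
It also fails if it takes over 54 s, if anything falls off the work surface, if the arm or the gripper's body presses on something with over 40 N, if the wrist force passes 120 N, or if a joint passes its speed limit or range.

## Robot

A 6-joint arm with a two-finger parallel gripper is mounted at the origin on the work surface. World frame = base frame: x ahead of the robot, y to its left, z up, the work surface at z = 0. Lengths are in mm, angles in degrees, forces in N, time in s.
With the tool pointing down it reaches from about 300 to 850 mm from the base axis. Payload 4.2 kg.
Tool frame: the origin (TCP) lies midway between the tips of the shut fingers; the grasp point (between the pads) lies 19 mm behind it (env.grasp_offset is the distance from the TCP to the grasp point, in mm); z points along the fingers, y is the line along which they close (so a half turn about z gives the same grasp; the last joint's range is limited). The gripper opens to 91 mm and grips with 3 to 60 N. Pads are 32 mm wide; open, the fingers measure 118 mm over their backs; the gripper's body (76 mm by 178 mm) begins 60 mm behind the grasp point.
Start: joints at [65.776, 18.312, 89.639, -0, 72.044, -1.146], TCP at [225.401, 528.997, 213.976] pointing down, gripper open.
Joint ranges: [-177.97, 177.97], [-48.28, 115.42], [12.27, 149.76], [-77.06, 257.06], [2.81, 150.46], [-146.56, 146.56]. Speed limits (degrees/s): [147.25, 147.25, 180, 180, 180, 180].

## Interface

Orientations are given as [roll, pitch, yaw] about the fixed x, y, z axes, in that order (R = Rz(yaw) Ry(pitch) Rx(roll)).
In Python, from workcell import env, optics gives the robot as it stands. The module is installed in compiled form; this text tells all that it offers.
- The arm moves only by the tool send_rows, never from a script. Its argument "targets" is a list that holds one entry, the list of rows, each a list of 7 numbers: the turn, a rotation vector about the world's x, y, z scaled (see below), then the shift along the world's x, y, z scaled (see below), then the closure, from -1 (fully open) to 1 (shut). In form: [[[rx, ry, rz, x, y, z, gripper], ...]]. A call has 1 to 12 rows; each row shifts and turns the commanded pose from where the row before left it; what a row does not reach is not made up. The controller multiplies each number of a shift by 0.2 m and each number of a turn by pi/2 rad. A row lasts 1/10 s, in which the tool goes at most 50 mm and 8.59 degrees, less where a joint would pass 70% of its speed; a pose out of reach is approached as far as the arm can. A call with a number of a shift or a turn outside -1 to 1 is refused whole. A call with a gripper value outside its range is refused whole. The fingers move at their own pace and stop on an object; "grip_force" is the grip in N (left out, the last holds). Time passes only in rows, so rows that do not move let the fingers close. It gives the time, the measured TCP pose, the force, the opening and the grip force at its end, in the units of the state.
- env.state(): the state, without advancing time (a new reading comes with each control period).
- optics.grab_frame(name): name is "scene" or "top" or "wrist"; returns (picture, depth): 480x640x3 uint8, red, green, blue; 480x640 float32, mm along the optical axis (not along the pixel's ray), 0 where there is no reading.
- optics.camera_info(name): a dict with "camera_matrix" (3x3 intrinsics, pixels), "R" (3x3) and "t" (3): a world point X has camera coordinates R X + t; the wrist camera has in their place "mount" (4x4, takes a point from camera to tool coordinates, whose origin is the TCP and whose axes are the flange's). Camera axes: x right, y down, z forward; pixel columns grow to the right and rows downward; lengths in mm; the calibration is good to about 2 mm. A picture is of the moment at which its call begins: read the wrist's pose just before it. camera_info takes no time and is no camera call.
- env.job_done(): hands the job in; it is judged then, once.
Trained networks look in the newest picture that a camera, given by its name, has taken for a name from the list of things; names that differ only in an ending like _2 or _b are one class to them, and where a whole thing is asked for, a point or a joint stands for the part that bears it (a point fixed in the world has none). Each returns a list of dicts, best first, with "conf" (0 to 1); they miss things now and then, are a little off and sometimes report something else, mostly with a low value. They report only what shows in the picture. A call takes as long as a camera call.
- optics.silhouettes(camera, name): "mask" (480x640 bool, what is visible of it) and "at" ([column, row] in pixels, amid what is visible of it).
- optics.place_of(camera, name): "at" ([column, row] in pixels: a listed point, or the origin of a listed thing).
The state is a dict: "time_s": time; "qpos": joint angles; "qvel": joint speeds; "effort": joint torques, N m; "ee_pos": TCP position; "ee_rot": TCP orientation; "force": force on the tool from outside, world axes, zero at the start; "torque": the same for the moment, N m; "gripper_width": finger opening in mm; "gripper_force": force on a finger pad.
Only numpy, scipy, OpenCV 4.12 (cv2) and the standard library are available. Lean on these libraries where they do the work, as an engineer would, in place of code of your own. Each camera call takes 0.05 s, during which the arm holds its last target. There are 200 camera calls.

## Working session

There is one attempt and no reset: what is moved stays moved. The work goes in short steps, Python scripts to look and compute and a tool call to move; the robot and the scene stay as the last step left them, time stands still between calls to the robot, and variables do not carry over. Pictures are saved under pics/ and viewed, at most 10 in all, crops included, and the job is handed in when it is done.

Besides the shell and the picture viewer there is one more tool, called after "Emit:" in YAML: its name, and indented under it one key for each argument. send_rows: Moves the arm, as the interface text tells. Its arguments: {"type":"object","properties":{"targets":{"type":"array"},"grip_force":{"type":"number"}},"required":["targets"]}

```bash
mkdir -p pics; cat > h.py <<'E'
import numpy as np, cv2
from workcell import env, optics
def w(cam,D,px):
    i=optics.camera_info(cam);K=np.array(i["camera_matrix"]);c,r=px
    p=D[max(0,int(r)-2):int(r)+3,max(0,int(c)-2):int(c)+3];p=p[p>0]
    if len(p)==0:return None
    return np.array(i["R"]).T@(np.linalg.inv(K)@[c,r,1]*np.median(p)-np.array(i["t"]))
E
python3 - <<'E'
from h import *
ims=[]
for cam in("scene","top"):
    I,D=optics.grab_frame(cam);ims.append(I)
    for n in("catch_a_button","catch_b_button","handle","bin","bowl","stove","cup_big","hinge_line"):
        for d in optics.place_of(cam,n)[:2]:
            q=w(cam,D,d["at"]);print(cam,n,round(d["conf"],2),np.round(d["at"]),None if q is None else np.round(q))
    cv2.imwrite(f"pics/{cam}.png",I[:,:,::-1])
s=env.state();print(s["time_s"],s["ee_pos"],s["ee_rot"],s["force"],s["gripper_width"])
E
```

```text
scene catch_a_button 0.77 [272. 148.] [636. 146. 215.]
scene catch_a_button 0.37 [397. 300.] [ 598. -205.   67.]
scene catch_b_button 0.57 [339. 203.] [621. -33. 215.]
scene handle 0.76 [273. 212.] [552.  73. 158.]
scene bowl 0.76 [229. 160.] [651. 329.   8.]
scene stove 0.74 [399. 301.] [ 598. -208.   68.]
scene cup_big 0.61 [346. 346.] [ 478. -178.    8.]
scene cup_big 0.45 [293. 226.] [586.  56.  76.]
scene hinge_line 0.96 [294. 227.] [588.  55.  74.]
top catch_a_button 0.68 [233. 196.] [648. 148. 214.]
top catch_b_button 0.69 [349. 208.] [624. -30. 214.]
top handle 0.62 [287. 254.] [588.  82.  -0.]
top bin 0.48 [235. 203.] [636. 145. 214.]
top bowl 0.83 [162. 222.] [654. 326.   6.]
top stove 0.67 [434. 230.] [ 610. -184.  101.]
top stove 0.49 [235. 199.] [642. 145. 214.]
top cup_big 0.59 [423. 306.] [ 482. -174.    8.]
top hinge_line 0.84 [297. 244.] [593.  59.  75.]
0.9 [225.40276118 528.98612756 213.99262046] [1.79993330e+02 3.72036916e-05 1.56919401e+02] [-0.66956292 -0.03202063  0.75471039] 91.20495333074695
```

View pics/scene.png

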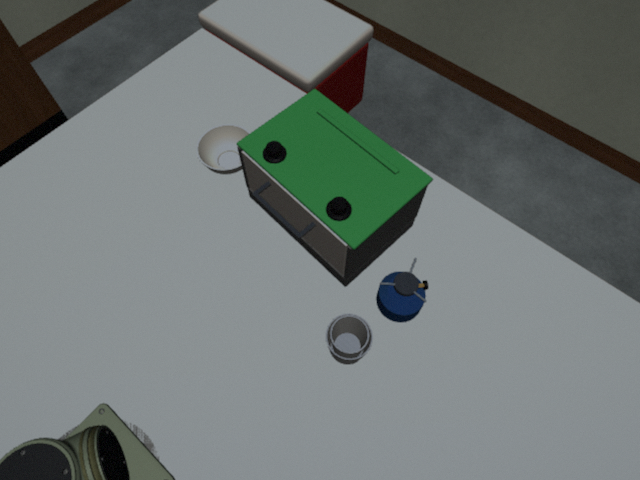

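View pics/top.png

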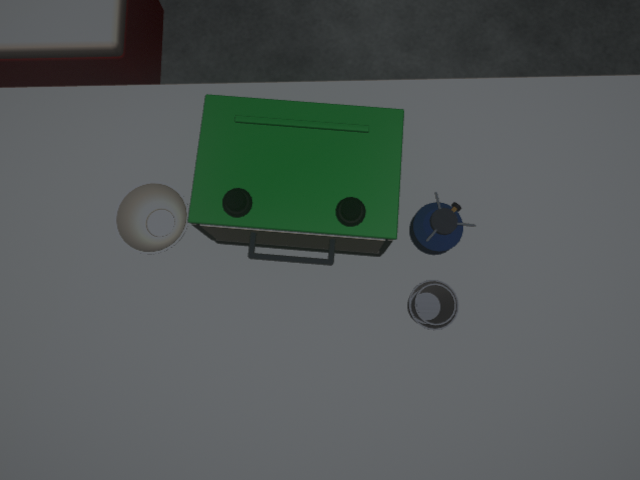

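The pictures show the bin's front facing the robot, slightly yawed. Caps are at about (275,152) and (339,208) in scene and (237,202) and (351,211) in top. The handle bar runs (250,257)–(332,262) in top. The networks' points are coarse, so I'll fit caps and lid from depth.

```bash
cat > fit.py <<'E'
from h import *
for cam in("scene","top"):
    I,D=optics.grab_frame(cam);i=optics.camera_info(cam);K=np.array(i["camera_matrix"])
    v,u=np.mgrid[:480,:640];P=np.stack([u,v,np.ones_like(u)],-1)@np.linalg.inv(K).T*D[...,None]
    P=(P-np.array(i["t"]))@np.array(i["R"]);ok=(D>0)&(P[...,0]>450)&(P[...,0]<850)
    for y0 in(147,-31):
        m=ok&(P[...,2]>209)&(P[...,2]<220)&(abs(P[...,1]-y0)<45)&(abs(P[...,0]-635)<50)
        q=P[m];print(cam,"cap",m.sum(),np.round((q.max(0)+q.min(0))/2,1),np.round(q.mean(0),1),np.round(np.ptp(q,axis=0),1))
    m=ok&(abs(P[...,2]-190)<4)&(I[...,1]>I[...,0]+40)&(P[...,1]>-150)&(P[...,1]<300);q=P[m]
    (c,sz,a)=cv2.minAreaRect(q[:,:2].astype(np.float32));print("lid",m.sum(),np.round(c,1),np.round(sz,1),a,q[:,2].mean())
    m=ok&(abs(P[...,2]-155)<8)&(P[...,0]<600)&(P[...,1]>-60)&(P[...,1]<180);q=P[m]
    if len(q)>10:
        (c,sz,a)=cv2.minAreaRect(q[:,:2].astype(np.float32));print("bar",len(q),np.round(c,1),np.round(sz,1),a,q[:,2].max())
E
python3 fit.py
```

```text
scene cap 176 [640.  145.1 213.8] [638.4 143.8 214.4] [31.7 31.7  9.3]
scene cap 217 [621.  -32.7 213.9] [619.8 -34.3 214.3] [31.8 31.3  9.3]
lid 13449 [702.7  49.7] [331.5 220.5] 84.1193618774414 191.02495994491562
bar 746 [569.2  48.6] [209.8  45.8] 84.10521697998047 162.95554404166737
top cap 323 [642.2 145.7 213.3] [641.7 145.7 213.8] [30.4 30.7  8.5]
top cap 320 [623.7 -32.6 213.1] [623.2 -32.3 213.9] [31.6 29.6  7.9]
lid 23597 [704.9  48.8] [329.  218.5] 84.15155029296875 190.35551052488321
bar 952 [569.9  37.9] [191.3  43.9] 84.17432403564453 162.9825361357867
```

Emit:
send_rows:
  targets:
    - [[0, 0, -0.0676, 0.174, -0.16, 0.04, 1], [0, 0, -0.0676, 0.174, -0.16, 0.04, 1], [0, 0, -0.0676, 0.174, -0.16, 0.04, 1], [0, 0, -0.0676, 0.174, -0.16, 0.04, 1], [0, 0, -0.0676, 0.174, -0.16, 0.04, 1], [0, 0, -0.0676, 0.174, -0.16, 0.03, 1], [0, 0, -0.0676, 0.174, -0.16, 0, 1], [0, 0, -0.0676, 0.174, -0.16, 0, 1], [0, 0, -0.0676, 0.174, -0.16, 0, 1], [0, 0, -0.0676, 0.174, -0.16, 0, 1], [0, 0, -0.0676, 0.174, -0.16, 0, 1], [0, 0, -0.0676, 0.174, -0.16, 0, 1]]
  grip_force: 20

```text
time_s: 2.2
ee_pos: [644.2, 143.5, 260.0]
ee_rot: [180.0, -0.0, 83.6]
force: [1.0, 1.5, -0.4]
gripper_width: 1.0
gripper_force: 0.0
```

Emit:
send_rows:
  targets:
    - [[0, 0, 0, -0.005, 0.005, -0.1, 1], [0, 0, 0, 0, 0, -0.1, 1], [0, 0, 0, 0, 0, 0, 1], [0, 0, 0, 0, 0, 0, 1]]

```text
time_s: 2.6
ee_pos: [642.0, 146.1, 220.1]
ee_rot: [-180.0, 0.0, 83.9]
force: [0.5, 0.5, -0.3]
gripper_width: 0.5
gripper_force: 0.0
```

Emit:
send_rows:
  targets:
    - [[0, 0, 0, 0, 0, -0.035, 1], [0, 0, 0, 0, 0, 0, 1], [0, 0, 0, 0, 0, 0, 1]]

```text
time_s: 2.9
ee_pos: [642.0, 146.3, 213.6]
ee_rot: [180.0, -0.0, 83.9]
force: [-0.2, -0.1, -0.8]
gripper_width: 0.4
gripper_force: 0.1
```

Emit:
send_rows:
  targets:
    - [[0, 0, 0, 0, 0, -0.01, 1], [0, 0, 0, 0, 0, 0, 1]]

```text
time_s: 3.1
ee_pos: [642.0, 146.2, 211.1]
ee_rot: [180.0, -0.0, 83.9]
force: [0.8, 1.2, 0.9]
gripper_width: 0.4
gripper_force: 0.2
```

Emit:
send_rows:
  targets:
    - [[0, 0, 0, 0, 0, -0.01, 1], [0, 0, 0, 0, 0, 0, 1]]

```text
time_s: 3.3
ee_pos: [642.0, 146.0, 208.8]
ee_rot: [180.0, -0.0, 83.9]
force: [-0.1, -0.2, 0.4]
gripper_width: 0.4
gripper_force: 0.3
```

Emit:
send_rows:
  targets:
    - [[0, 0, 0, 0, 0, -0.01, 1], [0, 0, 0, 0, 0, 0, 1]]

```text
time_s: 3.5
ee_pos: [642.0, 146.0, 206.7]
ee_rot: [-180.0, 0.0, 83.9]
force: [-0.5, 0.2, 0.6]
gripper_width: 0.5
gripper_force: 0.3
```

Emit:
send_rows:
  targets:
    - [[0, 0, 0, 0, 0, -0.01, 1], [0, 0, 0, 0, 0, 0, 1]]

```text
time_s: 3.7
ee_pos: [642.1, 146.0, 205.5]
ee_rot: [180.0, -0.0, 83.9]
force: [-0.5, 0.7, 4.2]
gripper_width: 0.6
gripper_force: 1.7
```

Catch at y=146 is locked (jump at about 8 mm). Pressing on to the stop.

Emit:
send_rows:
  targets:
    - [[0, 0, 0, 0, 0, -0.015, 1], [0, 0, 0, 0, 0, -0.015, 1], [0, 0, 0, 0, 0, 0, 1]]

```text
time_s: 4.0
ee_pos: [642.1, 146.0, 200.0]
ee_rot: [179.9, -0.0, 83.9]
force: [-0.7, -0.4, 6.5]
gripper_width: 0.5
gripper_force: 3.3
```

Emit:
send_rows:
  targets:
    - [[0, 0, 0, 0, 0, -0.01, 1], [0, 0, 0, 0, 0, 0, 1]]

```text
time_s: 4.2
ee_pos: [642.1, 146.0, 198.6]
ee_rot: [179.9, -0.0, 83.9]
force: [-2.0, 0.5, 7.7]
gripper_width: 0.6
gripper_force: 3.6
```

Emit:
send_rows:
  targets:
    - [[0, 0, 0, 0, 0, -0.01, 1], [0, 0, 0, 0, 0, 0, 1]]

```text
time_s: 4.4
ee_pos: [642.1, 146.0, 198.4]
ee_rot: [179.8, -0.0, 83.9]
force: [-4.4, -0.8, 13.9]
gripper_width: 0.5
gripper_force: 7.1
```

Stop reached at 15.6 mm and 14 N. Release to just clear, then feel again to confirm.

Emit:
send_rows:
  targets:
    - [[0, 0, 0, 0, 0, 0.05, 1], [0, 0, 0, 0, 0, 0.05, 1], [0, 0, 0, 0, 0, 0, 1]]

```text
time_s: 4.7
ee_pos: [642.7, 146.1, 216.3]
ee_rot: [179.9, -0.0, 83.9]
force: [0.4, 0.1, -0.1]
gripper_width: 0.2
gripper_force: 0.0
```

Emit:
send_rows:
  targets:
    - [[0, 0, 0, 0, 0, -0.025, 1], [0, 0, 0, 0, 0, 0, 1]]

```text
time_s: 4.9
ee_pos: [642.5, 146.1, 209.3]
ee_rot: [179.9, -0.0, 83.9]
force: [2.1, 0.8, 2.7]
gripper_width: 0.3
gripper_force: 1.9
```

Emit:
send_rows:
  targets:
    - [[0, 0, 0, 0, 0, -0.01, 1], [0, 0, 0, 0, 0, 0, 1]]

```text
time_s: 5.1
ee_pos: [642.5, 146.1, 208.0]
ee_rot: [179.9, -0.0, 83.9]
force: [2.4, 1.0, 3.9]
gripper_width: 0.3
gripper_force: 2.2
```

It now resists early, so that bolt is up. On to the other catch.

Emit:
send_rows:
  targets:
    - [[0, 0, 0, 0, 0, 0.1, 1], [0, 0, 0, -0.02, -0.18, 0, 1], [0, 0, 0, -0.02, -0.18, 0, 1], [0, 0, 0, -0.02, -0.18, 0, 1], [0, 0, 0, -0.02, -0.18, 0, 1], [0, 0, 0, -0.015, -0.175, 0, 1], [0, 0, 0, 0, 0, -0.04, 1], [0, 0, 0, 0, 0, 0, 1], [0, 0, 0, 0, 0, 0, 1]]

```text
time_s: 6.0
ee_pos: [622.5, -32.1, 219.0]
ee_rot: [-179.9, -0.0, 83.9]
force: [-0.5, 0.4, -0.5]
gripper_width: -0.2
gripper_force: 0.0
```

Emit:
send_rows:
  targets:
    - [[0, 0, 0, 0, 0, -0.04, 1], [0, 0, 0, 0, 0, 0, 1]]

```text
time_s: 6.2
ee_pos: [623.4, -31.9, 211.4]
ee_rot: [180.0, -0.0, 84.0]
force: [1.5, 0.1, 2.6]
gripper_width: 0.4
gripper_force: 1.5
```

Emit:
send_rows:
  targets:
    - [[0, 0, 0, 0, 0, -0.01, 1], [0, 0, 0, 0, 0, 0, 1]]

```text
time_s: 6.4
ee_pos: [623.4, -31.9, 210.6]
ee_rot: [179.9, -0.1, 84.0]
force: [0.9, 2.6, 3.6]
gripper_width: 0.5
gripper_force: 1.8
```

Emit:
send_rows:
  targets:
    - [[0, 0, 0, 0, 0, -0.01, 1], [0, 0, 0, 0, 0, 0, 1]]

```text
time_s: 6.6
ee_pos: [623.4, -32.0, 208.6]
ee_rot: [179.9, -0.1, 83.9]
force: [1.3, 2.0, 4.9]
gripper_width: 0.6
gripper_force: 2.1
```

Second catch is already free (about 5 N by 5 mm); leave it. Lift and go above the handle with about 30 mm opening.

Emit:
send_rows:
  targets:
    - [[0, 0, 0, 0, 0, 0.15, 0.34], [0, 0, 0, 0, 0, 0.15, 0.34], [0, 0, 0, -0.11, 0.16, 0, 0.34], [0, 0, 0, -0.11, 0.16, 0, 0.34], [0, 0, 0, -0.115, 0.16, 0, 0.34], [0, 0, 0, 0, 0, 0, 0.34], [0, 0, 0, 0, 0, 0, 0.34]]
  grip_force: 10

```text
time_s: 7.3
ee_pos: [555.5, 63.0, 267.8]
ee_rot: [-180.0, 0.1, 84.0]
force: [0.7, -0.4, -0.1]
gripper_width: 30.0
gripper_force: 0.0
```

```bash
python3 - <<'E'
from h import *
from scipy.spatial.transform import Rotation as Ro
s=env.state();I,D=optics.grab_frame("wrist");i=optics.camera_info("wrist");K=np.array(i["camera_matrix"]);M=np.array(i["mount"])
v,u=np.mgrid[:480,:640];P=np.stack([u,v,np.ones_like(u)],-1)@np.linalg.inv(K).T*D[...,None]
P=P@M[:3,:3].T+M[:3,3];P=P@Ro.from_euler("xyz",s["ee_rot"],degrees=True).as_matrix().T+s["ee_pos"]
print(s["ee_pos"],s["gripper_width"])
m=(D>0)&(abs(P[...,2]-157)<6)&(P[...,0]<572)&(P[...,0]>500)&(abs(P[...,1]-60)<50)
q=P[m];print(m.sum(),np.median(q,0) if m.any() else 0,q[:,2].max() if m.any() else 0)
for d in optics.place_of("wrist","handle")[:2]:c,r=map(int,d["at"]);print(d,P[r,c])
cv2.imwrite("pics/w1.png",I[:,:,::-1])
if m.any():
  c,sz,a=cv2.minAreaRect(q[:,:2].astype(np.float32));print(c,sz,a)
E
```

```text
[555.53628046  63.00228979 267.75115052] 30.02282516084871
1632 [556.39127089  62.66075754 157.7712754 ] 160.5198769362715
{'at': [323.2, 239.4], 'conf': 0.82} [556.75390124  65.78121395 158.72877707]
(555.9717407226562, 59.98839569091797) (100.91822052001953, 9.814640998840332) 84.2298812866211
```

View pics/w1.png

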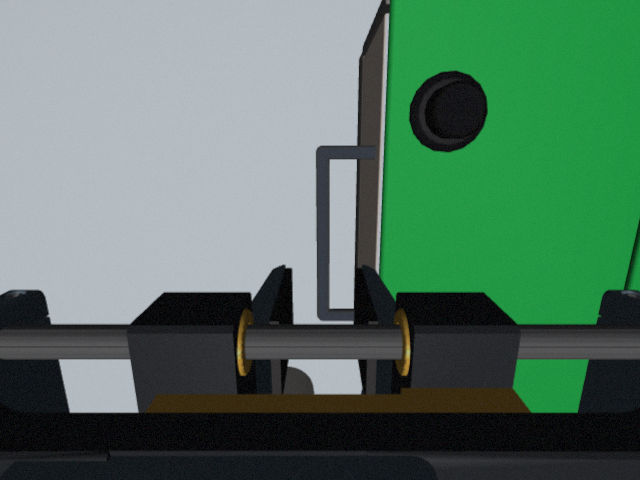

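Wrist view: the bar (columns 317–329, rows 147–320) lies between the two fingers (inner faces at about 290 and 358). Descend and grip.

Emit:
send_rows:
  targets:
    - [[0, 0, 0, 0.004, 0.005, -0.2, 0.34], [0, 0, 0, 0, 0, -0.2, 0.34], [0, 0, 0, 0, 0, -0.15, 0.34], [0, 0, 0, 0, 0, -0.065, 0.34], [0, 0, 0, 0, 0, 0, 0.34], [0, 0, 0, 0, 0, 0, 0.34]]

```text
time_s: 8.0
ee_pos: [558.1, 63.6, 146.0]
ee_rot: [179.9, -0.0, 83.9]
force: [-0.3, 0.1, -0.1]
gripper_width: 30.1
gripper_force: 0.0
```

Emit:
send_rows:
  targets:
    - [[0, 0, 0, 0, 0, 0, 0.9], [0, 0, 0, 0, 0, 0, 0.9], [0, 0, 0, 0, 0, 0, 0.9], [0, 0, 0, 0, 0, 0, 0.9]]
  grip_force: 10

```text
time_s: 8.4
ee_pos: [555.1, 64.3, 146.0]
ee_rot: [-179.8, -0.0, 83.9]
force: [-5.9, 1.3, 5.1]
gripper_width: 9.7
gripper_force: 10.0
```

```bash
python3 - <<'E'
# bar-follow increments: bin -x dir u, angle th; tool rotates with flap about hinge; TCP 10 below bar
import numpy as np
e=np.array([.9947,-.103]); # bin x
# sagittal (bin x, z) TCP relative to hinge when shut
p=np.array([-42,95.])
prev=p;step=np.radians(5)
for k in range(1,9):
    a=k*step;q=np.array([p[0]*np.cos(a)-p[1]*np.sin(a), p[0]*np.sin(a)*1+p[1]*np.cos(a)])
    d=q-prev;prev=q;print(k,np.round(np.r_[e*d[0],d[1]]/200,3),np.round(q,1))
# rotation axis: flap top goes to -bin x : axis = -bin y = (-.103,-.9947)
print(np.round(np.array([-.103,-.9947])*5/90,4))
E
```

```text
1 [-0.04   0.004 -0.02 ] [-50.1  91. ]
2 [-0.038  0.004 -0.024] [-57.9  86.3]
3 [-0.036  0.004 -0.027] [-65.2  80.9]
4 [-0.034  0.004 -0.03 ] [-72.   74.9]
5 [-0.031  0.003 -0.033] [-78.2  68.3]
6 [-0.028  0.003 -0.035] [-83.9  61.3]
7 [-0.025  0.003 -0.038] [-88.9  53.7]
8 [-0.022  0.002 -0.04 ] [-93.2  45.8]
[-0.0057 -0.0553]
```

Gripped at 9.7 mm (the 10 mm bar). First a small step, to see that it's free.

Emit:
send_rows:
  targets:
    - [[-0.0028, -0.0275, 0, -0.02, 0.002, -0.01, 0.9], [-0.0028, -0.0275, 0, -0.02, 0.002, -0.01, 0.9], [0, 0, 0, 0, 0, 0, 0.9]]

```text
time_s: 8.7
ee_pos: [547.3, 65.1, 141.9]
ee_rot: [175.0, -0.0, 84.0]
force: [-3.1, 0.8, 5.6]
gripper_width: 9.4
gripper_force: 10.0
```

Emit:
send_rows:
  targets:
    - [[-0.0057, -0.0553, 0, -0.038, 0.004, -0.024, 0.9], [-0.0057, -0.0553, 0, -0.036, 0.004, -0.027, 0.9], [-0.0057, -0.0553, 0, -0.034, 0.004, -0.03, 0.9], [0, 0, 0, 0, 0, 0, 0.9]]

```text
time_s: 9.1
ee_pos: [523.2, 67.4, 123.1]
ee_rot: [160.3, -0.0, 84.0]
force: [-8.3, 2.0, 7.2]
gripper_width: 9.6
gripper_force: 10.0
```

Emit:
send_rows:
  targets:
    - [[-0.0057, -0.0553, 0, -0.031, 0.003, -0.033, 0.9], [-0.0057, -0.0553, 0, -0.028, 0.003, -0.035, 0.9], [0, 0, 0, 0, 0, 0, 0.9]]

```text
time_s: 9.4
ee_pos: [516.5, 66.1, 111.9]
ee_rot: [151.2, 0.3, 83.8]
force: [-8.0, 4.0, 5.6]
gripper_width: 9.6
gripper_force: 10.0
```

Emit:
send_rows:
  targets:
    - [[0, 0, 0, 0, 0, 0, 0.34], [0, 0, 0, 0, 0, 0, 0.34], [0, 0, 0, -0.11, 0.01, 0.19, 0.34], [0, 0, 0, -0.11, 0.01, 0.19, 0.34], [0, 0, 0, -0.05, 0, 0.22, 0.34], [0, 0, 0, -0.05, 0, 0.22, 0.34], [0, 0, 0, 0, 0, 0, 0.34]]

```text
time_s: 10.1
ee_pos: [457.3, 71.4, 286.0]
ee_rot: [150.2, -0.2, 83.7]
force: [0.6, -0.0, 0.8]
gripper_width: 30.3
gripper_force: 0.0
```

```bash
python3 - <<'E'
from h import *
I,D=optics.grab_frame("scene");cv2.imwrite("pics/s2.png",I[:,:,::-1]);print(env.state()["time_s"])
E
```

```text
10.15
```

View pics/s2.png

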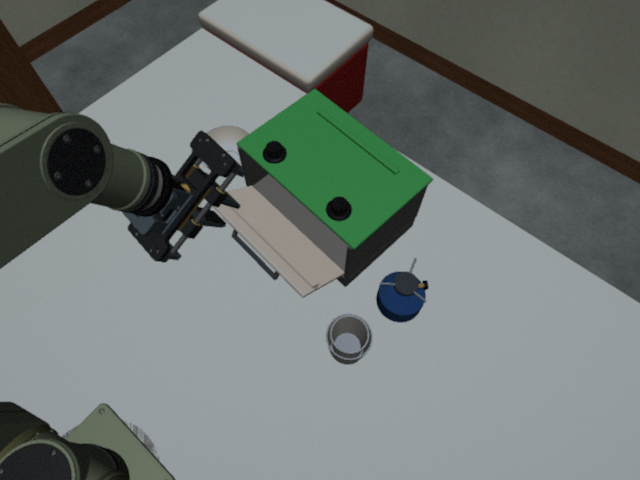

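The flap (220–345, 190–295) is falling open, with the gripper clear of it. Wait, then check its level.

Emit:
send_rows:
  targets:
    - [[0, 0, 0, 0, 0.1, 0.1, 0.34], [0, 0, 0, 0, 0.15, 0.1, 0.34], [0, 0, 0, 0, 0.15, 0, 0.34], [0, 0, 0, 0, 0.15, 0, 0.34], [0, 0, 0, 0, 0.15, 0, 0.34], [0, 0, 0, 0, 0.15, 0, 0.34], [0, 0, 0, 0, 0, 0, 0.34], [0, 0, 0, 0, 0, 0, 0.34], [0, 0, 0, 0, 0, 0, 0.34], [0, 0, 0, 0, 0, 0, 0.34], [0, 0, 0, 0, 0, 0, 0.34], [0, 0, 0, 0, 0, 0, 0.34]]

```text
time_s: 11.35
ee_pos: [453.5, 239.5, 317.0]
ee_rot: [151.0, 0.2, 83.6]
force: [0.1, 0.4, 0.3]
gripper_width: 29.8
gripper_force: 0.0
```

Emit:
send_rows:
  targets:
    - [[0, 0, 0, 0, 0, 0, 0.34], [0, 0, 0, 0, 0, 0, 0.34], [0, 0, 0, 0, 0, 0, 0.34], [0, 0, 0, 0, 0, 0, 0.34], [0, 0, 0, 0, 0, 0, 0.34], [0, 0, 0, 0, 0, 0, 0.34], [0, 0, 0, 0, 0, 0, 0.34], [0, 0, 0, 0, 0, 0, 0.34], [0, 0, 0, 0, 0, 0, 0.34], [0, 0, 0, 0, 0, 0, 0.34]]

```text
time_s: 12.35
ee_pos: [453.4, 240.1, 316.8]
ee_rot: [151.1, 0.2, 83.7]
force: [-0.2, -0.3, -0.3]
gripper_width: 30.5
gripper_force: 0.0
```

```bash
python3 - <<'E'
from h import *
I,D=optics.grab_frame("top");cv2.imwrite("pics/t3.png",I[:,:,::-1]);i=optics.camera_info("top");K=np.array(i["camera_matrix"])
v,u=np.mgrid[:480,:640];P=np.stack([u,v,np.ones_like(u)],-1)@np.linalg.inv(K).T*D[...,None]
P=(P-np.array(i["t"]))@np.array(i["R"])
for x in(470,490,510,530,550,570,590):
    m=(D>0)&(abs(P[...,0]-x)<3)&(abs(P[...,1]-20)<60);print(x,np.round(np.median(P[m][:,2]),1))
E
```

```text
470 56.4
490 73.3
510 55.9
530 55.8
550 55.3
570 54.6
590 55.8
```

View pics/t3.png

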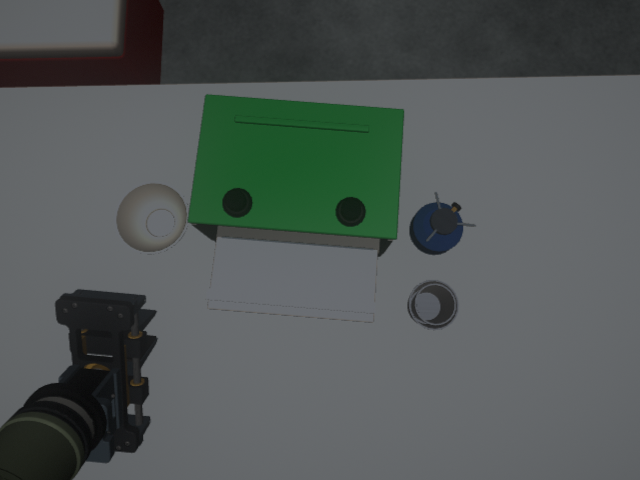

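The flap lies level at z≈55 mm (the bump near x=490 is its lip), in the picture at (208–380, 227–320). The bowl, stove and cups haven't moved, and the arm is clear.

```bash
python3 -c "
from workcell import env
print(env.job_done())"
```

```text
the job is handed in; nothing more can be done
None
```

The bin is open and the job is handed in: I clicked up the one locked catch (the left one, at y≈146 mm), left the already free one alone, and the flap lies level, with the bowl, stove and cups where they were.

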